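# Hold the relay gate ajar past its sagging bolt

## Task

On the small green relay case, turn the brass collar by its upright paddle until its notch squarely faces the white tail of the bolt. Then take the bolt's black knob, lift the sagging bolt over the red bent lip of its keeper while drawing it back as far as it goes into the notch, and pull the gate about 20 degrees ajar. Finish still gripping the black knob, with the bolt drawn and the sprung gate held at that angle; do not disturb the lamp, plug tip, key cap or adjuster lying about.

Things in the scene. Friction and masses are not known exactly. Their poses are not given: they have to be found in the camera images.
- case: Green relay case fixed to the desk, 140 deep x 270 wide x 148 mm high. Origin at desk level, mid-width, in the plane of the closed gate's front face; own x points into the case (away from the robot), y left along the gate, z up. Only knob, paddle and small things on its roof stand above 148. A shallow drawer at its foot (below 50 mm, out to 41 mm in front of the gate) is ajar and not used.
- keeper_lip (a point): Top of the keeper's red bent lip (3 mm thick), 122.5 mm above the desk. The keeper is an open-topped brass trough on the case's right post; the lip closes its gate-side end. A nib under the bolt's tip hangs 6.5 mm below the lip's top, behind it; the trough's front wall holds the tip, hence the gate, until the bolt is drawn about 15 mm.
- gate (a joint): Dark barred gate in the case's front, 211 mm wide, 56 to 146 mm above the desk. Vertical hinge line at case x = 0, y = +130 mm (left). Radians, 0 closed, grows as the right edge swings towards the robot (clockwise from above), stop at 1.2; 20 degrees is 0.35. A spring shuts it when let go: 0.24 N m closed, 0.52 N m at 0.35 rad (about 3 N at the knob).
- collar (a joint): Turn of the brass notched collar on a bracket on the gate's front. Radians, counter-clockwise from above positive, 0 when the notch squarely faces the bolt's tail (case -y); starts well to the positive side, turns from -0.7 to 1.6, stays where left (friction 0.04 N m). Turned away it stops the bolt after 7 to 10 mm of draw; the tail enters freely within about 0.2 rad of 0.
- collar_grip (a point): Point on the collar's vertical axis to grip its paddle, 182 mm above the desk; gate closed: case x = -28, y = +30 mm. Paddle: upright brass blade 10 mm thick, 26 long, from 148 to 194 above the desk, centred on the axis; its length points along the notch (along case y at joint 0), its notch-side end is white. The collar below is 48 mm across, 34 high.
- collar_notch (a point): Middle of the mouth of the notch at the collar's top rim, 24 mm from the axis, 148 mm above the desk. The notch is 16 mm wide, 18 mm deep and open through the full height.
- knob: Black upright round knob of the bolt, 16 mm diameter, 40 tall, its lower end 28 mm above the rod. Origin on the rod's axis below the knob; at the start case x = -28, y = -65 mm, 128 mm above the desk. Moves rigidly with the rod: 10 mm thick, tip with nib 43 mm to the right of the origin, white 6 mm tail end 67 mm to its left.
- knob_grip (a point): Point on the knob's vertical axis at which to grip it, 54 mm above the rod's axis (182 mm above the desk at the start); fingers may close in any level direction. The knob moves with the rod and the gate.
- draw (a joint): Draw of the bolt along the gate towards the collar (case +y while the gate is shut). Metres, 0 shut, stop at 0.024. A light spring pushes it shut (1.2 N at 0, 3.1 N at 0.024). The gate is free from about 0.015.
- lift (a joint): Lift of the bolt rod in its worn barrel. Metres, 0 sagged, stop at 0.014; it falls back by its own weight (under 2 N). It must be over 0.0065 for the nib to clear the lip, while draw goes from about 0.002 to 0.010; after that the height no longer matters.
- lamp: Chrome signal lamp with a green lens, 30 mm across, 37 mm high, standing on the desk in front of the case; origin at the centre of its foot. Not to be disturbed.
- plug_tip: Tinned plug tip with red body, 50 x 14 x 14 mm, lying on the desk in front of the case; origin under the joint of body and pin. Not to be disturbed.
- key_cap: Amber key cap, 30 x 22 x 14 mm, lying on the case's roof; origin at the centre of its underside. Not to be disturbed.
- adjuster: Flat steel relay adjuster, 123 x 16 x 5 mm, lying on the case's roof along its width; origin near the middle of its underside. Not to be disturbed.

How it is judged:
By the outcome, as a careful person would: the job done as asked, in the order asked, and still so for the second after the job is handed in, while the arm keeps its last pose, push and grip.
It also fails if it takes over 45 s, if anything falls off the work surface, if the arm or the gripper's body presses on something with over 40 N, if the wrist force passes 120 N, or if a joint passes its speed limit or range.

## Robot

A 6-joint arm with a two-finger parallel gripper is mounted at the origin on the work surface. World frame = base frame: x ahead of the robot, y to its left, z up, the work surface at z = 0. Lengths are in mm, angles in rad, forces in N, time in s.
With the tool pointing down it reaches from about 350 to 775 mm from the base axis. Payload 7.3 kg.
Tool frame: the origin (TCP) lies at the very end of the fingers, on their centre line; the grasp point (between the pads) lies 19 mm behind it (bot.tcp_to_grasp is the distance from the TCP to the grasp point, in mm); z points along the fingers, y is the direction in which the jaws open and shut (so a half turn about z gives the same grasp; the last joint's range is limited). The gripper opens to 92 mm and grips with 3 to 60 N. Pads are 19 mm wide; open, the fingers measure 130 mm over their backs; the gripper's body (75 mm by 190 mm) begins 47 mm behind the grasp point.
Start: joints at [1.012, 0.342, 1.524, -0, 1.275, -0.146], TCP at [210.605, 480.927, 226.741] pointing down, gripper open.
Joint ranges: [-2.53, 2.53], [-0.77, 2.02], [0.04, 2.7], [-1, 4.14], [0.28, 2.66], [-3.11, 3.11]. Speed limits (rad/s): [2.57, 2.57, 3.14, 3.14, 3.14, 3.14].

## Interface

Orientations are given as [roll, pitch, yaw] about the fixed x, y, z axes, in that order (R = Rz(yaw) Ry(pitch) Rx(roll)).
In Python, from plant import bot gives the robot as it stands. The module is installed in compiled form; this text tells all that it offers.
- The arm moves only by the tool carry_out, never from a script. Its argument "motion" is a list of rows, each a list of 5 numbers: the closure, from 0 (fully open) to 1 (shut), then the shift along the tool's x, y, z in mm, then the turn about the tool's z in degrees. In form: [[claw, dx, dy, dz, spin], ...]. A call has 1 to 10 rows; each row is the pose to reach, as a shift and turn from the pose measured when the call began, along the tool's axes at that moment; what a row does not reach only later rows make up. A row lasts 1/8 s, in which the tool goes at most 62.5 mm and 10.7 degrees, less where a joint would pass 70% of its speed; a pose out of reach is approached as far as the arm can. A call with a gripper value outside its range is refused whole. The fingers move at their own pace and stop on an object; the grip force is fixed at half the most. Time passes only in rows, so rows that repeat a pose let the fingers close. It gives the time, the measured TCP pose, the force and the opening at its end, in the units of the state.
- bot.get_obs(): the state, without advancing time (a new reading comes with each control period).
- bot.capture(name): name is "scene" or "top" or "wrist"; returns a dict with "color" (420x560x3 uint8, red, green, blue), "depth" (420x560 float32, mm along the optical axis (not along the pixel's ray), 0 where there is no reading), "K" (3x3 intrinsics, pixels), "k1" (the pictures are not rectified: a ray, as slopes to the right and down, at radius r is drawn at 1 + k1 r^2 times it, then the intrinsics apply), "camera_from_world" (4x4, takes a point from world to camera coordinates). Camera axes: x right, y down, z forward; pixel columns grow to the right and rows downward; lengths in mm; the calibration is good to about 2 mm. A picture is of the moment at which its call begins.
- bot.close_job(): hands the job in, once; it reports no verdict.
The state is a dict: "time": time; "joint_positions": joint angles; "dq": joint speeds; "tau": joint torques, N m; "tool_pos": TCP position; "tcp_rot": TCP orientation; "contact_force": force on the tool from outside, world axes, zero at the start; "moment": the same for the moment, N m; "grip_width": finger opening in mm.
Only numpy, scipy, OpenCV 4.12 (cv2) and the standard library are available. Lean on these libraries where they do the work, as an engineer would, in place of code of your own. Each camera call takes 0.05 s, during which the arm holds its last target.

## Working session

There is one attempt and no reset: what is moved stays moved. The work goes in short steps, Python scripts to look and compute and a tool call to move; the robot and the scene stay as the last step left them, time stands still between calls to the robot, and variables do not carry over. Pictures are saved under pics/ and viewed, and the job is handed in when it is done.

Besides the shell and the picture viewer there is one more tool, called after "Request:" as a command line: name --pt "numbers of a row" for each row, then --argument value for the rest. carry_out: Moves the arm, as the interface text tells. Its arguments: {"type":"object","properties":{"motion":{"type":"array","items":{"type":"array","items":{"type":"number"}}}},"required":["motion"]}

```bash
mkdir -p pics; ls; cat > h.py <<'E'
import numpy as np, cv2
from plant import bot
def snap(n,f):
    c=bot.capture(n); cv2.imwrite('pics/'+f,c['color'][:,:,::-1]); np.savez('pics/'+f[:-4]+'.npz',**{k:v for k,v in c.items()}); return c
def ray(c,u,v):
    K=c['K']; k1=float(c['k1'])
    p=cv2.undistortPoints(np.array([[[u,v]]],float),K,np.array([k1,0,0,0.]))[0,0]
    T=np.linalg.inv(c['camera_from_world']); d=T[:3,:3]@np.array([p[0],p[1],1.]); return T[:3,3],d
def onz(c,u,v,z):
    o,d=ray(c,u,v); return o+d*(z-o[2])/d[2]
def atdepth(c,u,v):
    o,d=ray(c,u,v); return o+d*float(c['depth'][int(round(v)),int(round(u))])
E
python3 - <<'E'
from h import *
print(bot.get_obs())
for n in ['scene','top','wrist']:
    c=snap(n,n+'0.png'); print(n,c['K'],c['k1'],np.linalg.inv(c['camera_from_world']).round(3))
E
```

```text
pics
{'time': 0.0, 'joint_positions': array([ 1.01202618e+00,  3.42743738e-01,  1.52505731e+00, -1.36096811e-05,
        1.27538279e+00, -1.45990285e-01]), 'dq': array([ 1.15149958e-03, -7.59181268e-05,  2.24471822e-04, -9.77699683e-04,
        3.39024182e-04,  2.67249807e-05]), 'tau': array([-1.50230029e-03, -4.31237984e+01, -2.44220102e+01,  7.17254123e-02,
        5.59319579e-02, -8.06133494e-05]), 'tool_pos': array([210.36020775, 480.55246411, 226.01999255]), 'tcp_rot': array([-3.14001650e+00, -2.18598772e-04,  2.72881659e+00]), 'contact_force': array([-0.27458774, -0.11213277,  0.15369235]), 'moment': array([-0.00777748,  0.0306763 ,  0.01083541]), 'grip_width': 91.56053292457457}
scene [[439.75138841   0.         278.62308722]
 [  0.         439.75138841 207.8177105 ]
 [  0.           0.           1.        ]] -0.07541265190877021 [[-7.29000e-01  4.41000e-01 -5.23000e-01  9.99627e+02]
 [ 6.84000e-01  4.93000e-01 -5.38000e-01  4.69557e+02]
 [ 2.00000e-02 -7.50000e-01 -6.61000e-01  6.94076e+02]
 [ 0.00000e+00  0.00000e+00  0.00000e+00  1.00000e+00]]
top [[519.78766189   0.         286.88144872]
 [  0.         519.78766189 204.02274927]
 [  0.           0.           1.        ]] 0.0577619190397249 [[ 1.400000e-02 -9.830000e-01  1.810000e-01  3.766860e+02]
 [-1.000000e+00 -1.400000e-02 -3.000000e-03  2.865700e+01]
 [ 6.000000e-03 -1.810000e-01 -9.830000e-01  1.078097e+03]
 [ 0.000000e+00  0.000000e+00  0.000000e+00  1.000000e+00]]
wrist [[358.58856643   0.         276.2834849 ]
 [  0.         358.58856643 209.37455493]
 [  0.           0.           1.        ]] -0.013776733086438793 [[ 4.02000e-01  8.74000e-01  2.73000e-01  1.35583e+02]
 [ 9.16000e-01 -3.83000e-01 -1.23000e-01  5.13810e+02]
 [-3.00000e-03  2.99000e-01 -9.54000e-01  3.83934e+02]
 [ 0.00000e+00  0.00000e+00  0.00000e+00  1.00000e+00]]
```

View pics/scene0.png

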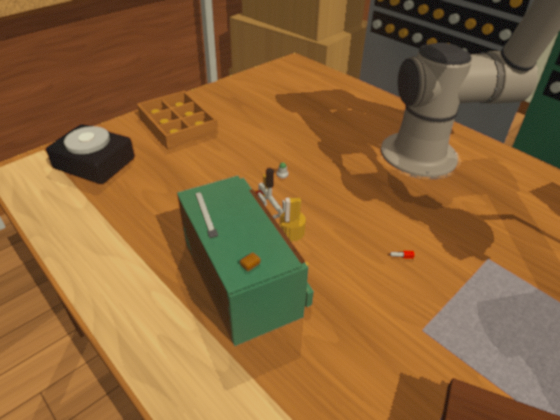

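View pics/top0.png

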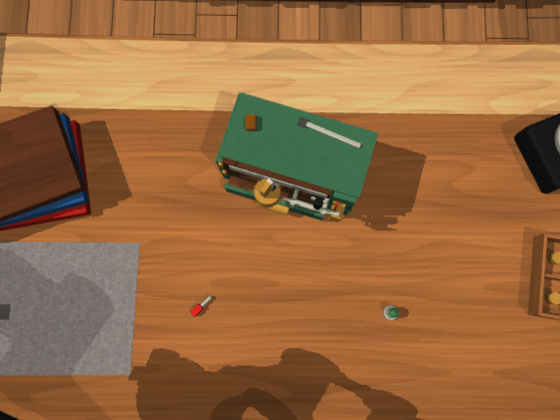

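```bash
python3 -c "
import cv2
a=cv2.imread('pics/top0.png')[60:330,180:420]
cv2.imwrite('pics/top0z.png',cv2.resize(a,None,fx=2.2,fy=2.2,interpolation=cv2.INTER_CUBIC))"
```

```text
(no output)
```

View pics/top0z.png

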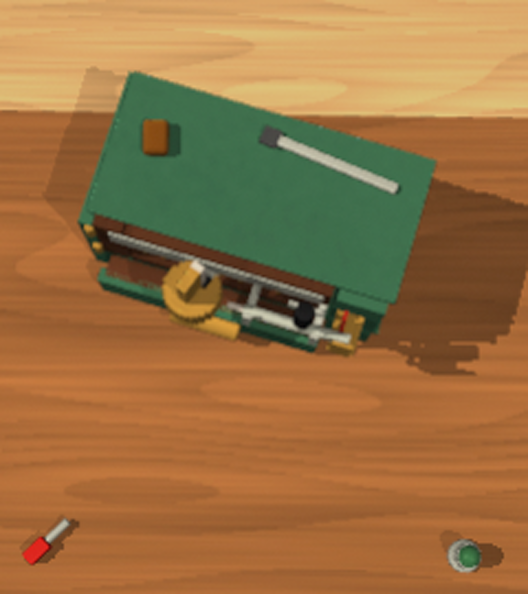

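```bash
python3 - <<'E'
import cv2,numpy as np
from h import *
c=bot.capture('top')
cl=c['color']; hsv=cv2.cvtColor(cl,cv2.COLOR_RGB2HSV)
d=c['depth']
# case roof by mask: green & z~148
T=np.linalg.inv(c['camera_from_world'])
H,W=d.shape
uu,vv=np.meshgrid(np.arange(W),np.arange(H))
p=cv2.undistortPoints(np.stack([uu,vv],-1).reshape(-1,1,2).astype(float),c['K'],np.array([float(c['k1']),0,0,0])).reshape(H,W,2)
P=np.concatenate([p*d[...,None],d[...,None]],-1)@T[:3,:3].T+T[:3,3]
np.save('pics/P0.npy',P)
m=((hsv[...,0]>60)&(hsv[...,0]<95)&(hsv[...,1]>90)&(P[...,2]>135)&(P[...,2]<160)).astype(np.uint8)
m=cv2.morphologyEx(m,cv2.MORPH_CLOSE,np.ones((9,9)))
m=cv2.morphologyEx(m,cv2.MORPH_OPEN,np.ones((7,7)))
print(m.sum(),np.median(P[...,2][m>0]))
cn=max(cv2.findContours(m,0,2)[0],key=cv2.contourArea)
print(cv2.approxPolyDP(cn,6,True).reshape(-1,2))
w=np.array([onz(c,u,v,148)[:2] for u,v in cn.reshape(-1,2)],np.float32)
r=cv2.minAreaRect(w);print(r);print(cv2.boxPoints(r))
for n,mm in [('high',(P[...,2]>172)&(P[...,0]>300)&(P[...,0]<650)&(abs(P[...,1])<250))]:
    print(n,mm.sum()); ys,xs=np.nonzero(mm)
    for y,x in zip(ys,xs): print(x,y,P[y,x].round(0),cl[y,x])
E
```

```text
9587 147.84596549043044
[[238  96]
 [219 158]
 [325 186]
 [354 202]
 [375 133]]
((654.9298095703125, 8.655288696289062), (270.50689697265625, 141.8770751953125), 73.5273666381836)
[[ 548.55084 -100.93158]
 [ 684.60455 -141.16187]
 [ 761.3088   118.24216]
 [ 625.25507  158.47244]]
high 1127
172 1 [ 377.   29. 1078.] [140  93  55]
221 1 [ 377.   29. 1078.] [100  67  40]
233 2 [ 377.   29. 1078.] [106  71  43]
253 2 [ 377.   29. 1078.] [99 66 39]
297 2 [ 377.   29. 1078.] [127  84  51]
496 2 [ 377.   29. 1078.] [103  68  40]
192 3 [ 377.   29. 1078.] [164 109  65]
479 3 [ 377.   29. 1078.] [96 64 38]
327 4 [ 377.   29. 1078.] [97 64 38]
506 5 [ 377.   29. 1078.] [142  95  56]
462 6 [ 377.   29. 1078.] [101  67  39]
184 7 [ 377.   29. 1078.] [159 106  63]
434 7 [ 377.   29. 1078.] [162 108  64]
447 7 [ 377.   29. 1078.] [114  77  46]
517 8 [ 377.   29. 1078.] [83 56 32]
144 9 [ 377.   29. 1078.] [160 107  64]
208 10 [ 377.   29. 1078.] [167 111  67]
381 10 [ 377.   29. 1078.] [170 114  67]
341 11 [ 377.   29. 1078.] [139  93  56]
516 11 [ 377.   29. 1078.] [128  85  50]
189 12 [ 377.   2
[... 28227 characters left out ...]
]
121 408 [ 377.   29. 1078.] [148  91  47]
203 409 [ 377.   29. 1078.] [101  62  34]
279 409 [ 377.   29. 1078.] [79 48 25]
410 409 [ 377.   29. 1078.] [99 61 33]
506 409 [ 377.   29. 1078.] [146  89  46]
269 410 [ 377.   29. 1078.] [80 50 26]
379 410 [ 377.   29. 1078.] [97 59 31]
342 411 [ 377.   29. 1078.] [153  95  50]
395 414 [ 377.   29. 1078.] [100  61  30]
532 414 [ 377.   29. 1078.] [156  96  50]
123 415 [ 377.   29. 1078.] [158  96  49]
320 415 [ 377.   29. 1078.] [158  98  50]
338 415 [ 377.   29. 1078.] [162  99  51]
340 415 [ 377.   29. 1078.] [162  99  51]
273 417 [ 377.   29. 1078.] [85 52 28]
352 417 [ 377.   29. 1078.] [162  99  52]
472 417 [ 377.   29. 1078.] [163 100  52]
```

The pictures show the case yawed by about -16°. In the top view the knob is near (318,203) and the paddle near (268,185), with its white end to the upper right. The roof holds the key cap and adjuster. I'll measure the knob and paddle directly next.

```bash
python3 - <<'E'
from h import *
P=np.load('pics/P0.npy'); c=bot.capture('top'); cl=c['color']
yaw=np.radians(-16.47); O=np.array([587,28.7]); R=np.array([[np.cos(yaw),-np.sin(yaw)],[np.sin(yaw),np.cos(yaw)]])
m=(P[...,2]>170)&(P[...,2]<215)&(P[...,0]>500)&(P[...,0]<650)&(abs(P[...,1])<120)
m=cv2.morphologyEx(m.astype(np.uint8),cv2.MORPH_OPEN,np.ones((3,3)))
n,l,s,_=cv2.connectedComponentsWithStats(m)
for i in range(1,n):
    q=P[l==i]; print(s[i], q.mean(0).round(1),np.median(q[:,2]),'case',((q[:,:2].mean(0)-O)@R).round(1), cl[l==i].mean(0).round(0))
    if s[i][4]>40:
        r=cv2.minAreaRect(q[:,:2].astype(np.float32)); print(r)
for n in ['top','scene']:
    c=bot.capture(n)
    a=cv2.resize(c['color'][:,:,::-1],None,fx=5,fy=5,interpolation=cv2.INTER_CUBIC)
    x,y=((240,165) if n=='top' else (230,150))
    cv2.imwrite(f'pics/{n}1z.png',a[y*5:(y+60)*5 if n=='top' else (y+100)*5,x*5:(x+120)*5])
    for nm,p in [('collar',(-28,30,194)),('knob',(-28,-65,196)),('roofR',(0,-135,148)),('roofL',(0,135,148))]:
        w=np.r_[R@np.array(p[:2])+O,p[2]]; T=c['camera_from_world']
        rv=cv2.Rodrigues(T[:3,:3])[0]; uv=cv2.projectPoints(w[None],rv,T[:3,3],c['K'],np.array([float(c['k1']),0,0,0]))[0][0,0]
        print(n,nm,w.round(1),uv.round(1))
E
```

```text
[260 180  13  15 119] [569.7  62.7 190.2] 192.5699590355838 case [-26.2  27.7] [166. 127.  66.]
((570.7877197265625, 63.26234436035156), (10.928462028503418, 26.20486068725586), 55.650901794433594)
[313 198  10  11  86] [542.6 -27.3 191.4] 194.3733742924244 case [-26.7 -66.3] [28. 27. 26.]
((543.6829833984375, -27.644378662109375), (14.75745677947998, 14.975618362426758), 0.32486289739608765)
top collar [568.7  65.4 194. ] [264.2 187.2]
top knob [541.7 -25.7 196. ] [316.6 202.9]
top roofR [ 548.7 -100.8  148. ] [356.3 204.6]
top roofL [625.3 158.2 148. ] [215.4 161.7]
scene collar [568.7  65.4 194. ] [294.3 199.7]
scene knob [541.7 -25.7 196. ] [270.7 169.6]
scene roofR [ 548.7 -100.8  148. ] [243.4 173.5]
scene roofL [625.3 158.2 148. ] [308.2 262.9]
```

View pics/top1z.png

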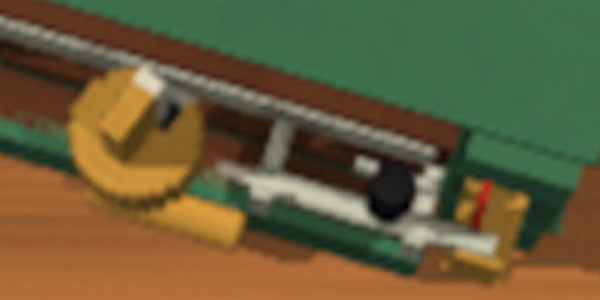

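View pics/scene1z.png

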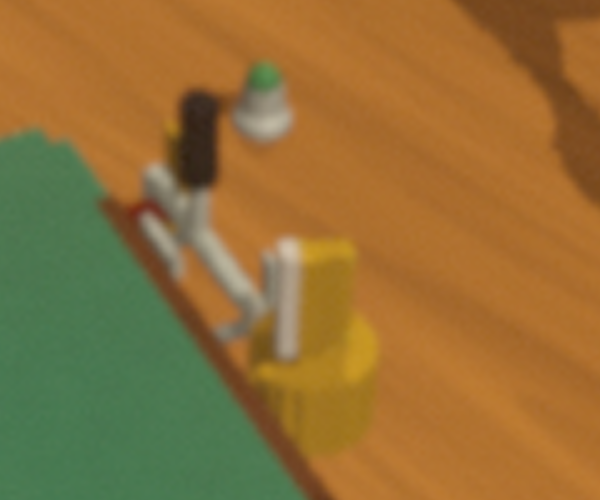

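Top-view depth puts the knob axis near (543,-27) and the paddle near (570,64). They are 95 mm apart as expected. The notch points to world -34°, so the collar joint is about 1.26 rad. I'll move above the collar.

```bash
cat >> h.py <<'E'
from scipy.spatial.transform import Rotation as Ro
def delta(x,y,z,yawdeg=None):
    o=bot.get_obs(); R=Ro.from_euler('xyz',o['tcp_rot']).as_matrix()
    d=R.T@(np.array([x,y,z])-o['tool_pos']); cy=np.degrees(o['tcp_rot'][2])
    print('t',round(o['time'],2),'pos',o['tool_pos'].round(1),'yaw',cy.round(2),'w',round(o['grip_width'],1),'F',o['contact_force'].round(1))
    s=None if yawdeg is None else (cy-yawdeg+180)%360-180
    print('delta',d.round(1),'spin',s); return d
E
python3 - <<'E'
from h import *
delta(570,64,270,145.6)
E
```

```text
t 0.35 pos [210.5 480.8 226.6] yaw 156.35 w 91.4 F [-0.5  0.1 -0.1]
delta [-496.5 -237.6  -43.4] spin 10.749140839129922
```

Request:
carry_out --pt "0.5 -40 -19 -30 1" --pt "0.5 -95 -46 -43 2" --pt "0.5 -150 -72 -43 3" --pt "0.5 -205 -98 -43 4" --pt "0.5 -260 -124 -43 5" --pt "0.5 -315 -150 -43 6" --pt "0.5 -370 -177 -43 7" --pt "0.5 -425 -203 -43 8" --pt "0.5 -470 -225 -43 9" --pt "0.5 -496 -238 -43 10.7"

```text
time: 1.6
tool_pos: [570.6, 61.6, 269.2]
tcp_rot: [-3.141, -0.0, 2.539]
contact_force: [0.5, -0.6, -0.5]
grip_width: 45.9
```

```bash
python3 - <<'E'
from h import *
delta(570,64,163,145.6)
c=snap('wrist','w1.png')
E
```

```text
t 1.6 pos [570.6  61.6 269.2] yaw 145.48 w 45.9 F [ 0.5 -0.6 -0.5]
delta [  1.9   1.7 106.2] spin -0.1215011748532504
```

View pics/w1.png

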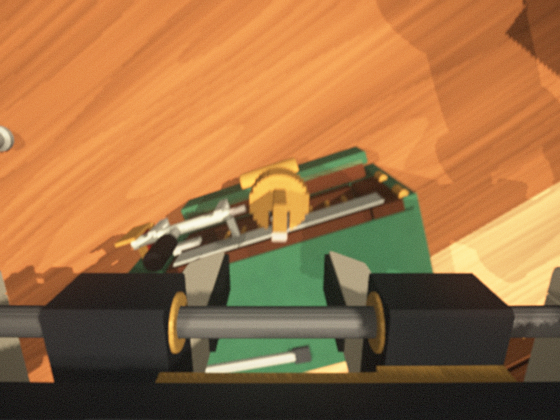

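The wrist view shows the paddle at (280,215), midway between the fingers (inner edges about 228 and 333) and aligned with them. The knob is at about (160,250). I'll measure the axes with this camera's depth.

```bash
cat >> h.py <<'E'
def cloud(c):
    d=c['depth']; H,W=d.shape; T=np.linalg.inv(c['camera_from_world'])
    uu,vv=np.meshgrid(np.arange(W),np.arange(H))
    p=cv2.undistortPoints(np.stack([uu,vv],-1).reshape(-1,1,2).astype(float),c['K'],np.array([float(c['k1']),0,0,0])).reshape(H,W,2)
    return np.concatenate([p*d[...,None],d[...,None]],-1)@T[:3,:3].T+T[:3,3]
def highs(c,lo=186,hi=205):
    P=cloud(c); P[c['depth']<50]=0
    m=((P[...,2]>lo)&(P[...,2]<hi)&(P[...,0]>480)&(P[...,0]<640)&(abs(P[...,1])<120)).astype(np.uint8)
    m=cv2.morphologyEx(m,cv2.MORPH_OPEN,np.ones((3,3)))
    n,l,s,_=cv2.connectedComponentsWithStats(m)
    for i in range(1,n):
        if s[i][4]<40: continue
        q=P[l==i]; r=cv2.minAreaRect(q[:,:2].astype(np.float32))
        print(s[i][:5],np.median(q[:,2]).round(1),np.round(r[0],1),np.round(r[1],1),round(r[2],1),c['color'][l==i].mean(0).round())
E
python3 - <<'E'
from h import *
for f in ['w1','top0','scene0']:
    c=dict(np.load(f'pics/{f}.npz')); print(f); highs(c)
E
```

```text
w1
[273 200  15  39 577] 193.7 [571.5  63.7] [ 9.9 26.4] 55.4 [222. 172.  96.]
[143 247  25  24 470] 195.4 [544.7 -27.4] [15.4 15.7] 27.3 [48. 37. 29.]
top0
[260 180  12  14  89] 193.1 [570.9  63.2] [10.5 26.2] 54.2 [184. 141.  74.]
[314 199   9   8  57] 194.8 [542.9 -28.2] [12.7 14.3] 2.4 [28. 27. 27.]
scene0
[266 167   8   9  65] 195.7 [543.9 -26.7] [15.  13.4] 48.2 [80. 53. 32.]
[285 198  16   8 110] 194.0 [571.9  64.3] [11.9 26.3] 49.2 [180. 142.  70.]
```

```bash
python3 - <<'E'
from h import *
delta(571.4,63.7,163,145.4)
E
```

```text
t 1.65 pos [572.2  59.4 268.8] yaw 145.32 w 45.9 F [ 0.3 -2.  -0.1]
delta [  3.2   3.3 105.8] spin -0.07779177623694977
```

Request:
carry_out --pt "0.5 3 3 0 0" --pt "0.5 3 3 0 0"

```text
time: 1.9
tool_pos: [570.9, 64.4, 268.8]
tcp_rot: [-3.14, 0.001, 2.537]
contact_force: [-0.4, -0.2, -0.4]
grip_width: 46.1
```

```bash
python3 - <<'E'
from h import *
delta(571.4,63.7,163,145.4)
delta(571.4,63.7,163,145.4)
E
```

```text
t 1.9 pos [570.9  64.4 268.8] yaw 145.38 w 46.1 F [-0.4 -0.2 -0.4]
delta [ -0.7  -0.2 105.8] spin -0.018816081651408467
t 1.9 pos [570.9  64.4 268.8] yaw 145.38 w 46.1 F [-0.4 -0.2 -0.4]
delta [ -0.7  -0.2 105.8] spin -0.018816081651408467
```

Request:
carry_out --pt "0.5 -0.5 0 45 0" --pt "0.5 -0.5 0 80 0" --pt "0.5 -0.5 0 100 0" --pt "0.5 -0.5 0 106 0" --pt "1 -0.5 0 106 0" --pt "1 -0.5 0 106 0" --pt "1 -0.5 0 106 0" --pt "1 -0.5 0 106 0" --pt "1 -0.5 0 106 0"

```text
time: 3.02
tool_pos: [571.5, 63.8, 163.2]
tcp_rot: [-3.141, 0.002, 2.537]
contact_force: [-0.8, -0.5, 2.4]
grip_width: 9.4
```

```bash
python3 - <<'E'
from h import *
delta(571.4,63.7,163,145.4)
E
```

```text
t 3.02 pos [571.5  63.8 163.2] yaw 145.37 w 9.4 F [-0.8 -0.5  2.4]
delta [ 0.  -0.2  0.2] spin -0.02609392723118731
```

Request:
carry_out --pt "1 0 0 0 9" --pt "1 0 0 0 18" --pt "1 0 0 0 27" --pt "1 0 0 0 36" --pt "1 0 0 0 45" --pt "1 0 0 0 54" --pt "1 0 0 0 63" --pt "1 0 0 0 72" --pt "1 0 0 0 72" --pt "1 0 0 0 72"

```text
time: 4.28
tool_pos: [572.0, 64.0, 163.2]
tcp_rot: [3.139, 0.001, 1.283]
contact_force: [3.4, 1.5, -1.0]
grip_width: 10.0
```

```bash
python3 - <<'E'
from h import *
print(bot.get_obs()['moment'])
delta(571.4,63.7,163,73.55)
snap('wrist','w2.png');snap('top','t2.png')
E
```

```text
[ 0.30813312 -0.50089466 -0.02755005]
t 4.28 pos [572.   64.  163.2] yaw 73.54 w 10.0 F [ 3.4  1.5 -1. ]
delta [-0.5 -0.5  0.2] spin -0.012841626582485333
```

View pics/w2.png

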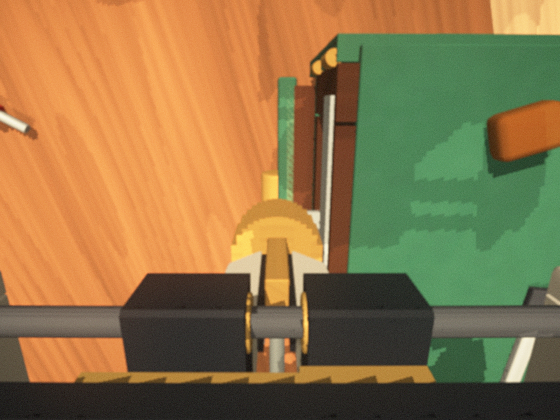

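The collar turned with the jaws, the paddle now lies along the gate, and the case edge is parallel to it. I'll release, rise, and check.

Request:
carry_out --pt "0.5 0 0 0 0" --pt "0.5 0 0 0 0" --pt "0.5 0 0 0 0" --pt "0.5 0 0 -40 0" --pt "0.5 0 0 -80 0" --pt "0.5 -60 0 -107 0" --pt "0.5 -96 0 -107 0" --pt "0.5 -96 0 -107 0"

```text
time: 5.38
tool_pos: [543.9, -30.0, 270.9]
tcp_rot: [3.139, 0.001, 1.279]
contact_force: [0.1, 0.3, -0.6]
grip_width: 45.8
```

```bash
python3 - <<'E'
from h import *
for f in ['top','scene','wrist']:
    c=snap(f,f+'3.png'); print(f); highs(c)
delta(544.2,-27.4,163,73.55)
E
```

```text
top
[259 183  10   7  57] 193.0 [572.   67.1] [16.6  9.9] 74.6 [166. 121.  49.]
scene
[266 167   8  10  68] 195.5 [544.2 -25.7] [17.  12.3] 26.1 [80. 54. 34.]
[287 195  12  13  99] 194.3 [571.3  64.3] [26.7 11.3] 73.0 [164. 124.  53.]
wrist
[269  51  17  45 749] 193.8 [571.7  63.4] [25.6 10. ] 73.3 [229. 178. 102.]
[267 206  23  25 448] 195.6 [545.1 -27.4] [15. 15.] 27.0 [68. 50. 38.]
t 5.53 pos [544.5 -27.3 270.1] yaw 73.49 w 45.7 F [-0.5  0.2 -0.5]
delta [ -0.2  -0.4 107.1] spin -0.06188170629002343
```

View pics/wrist3.png

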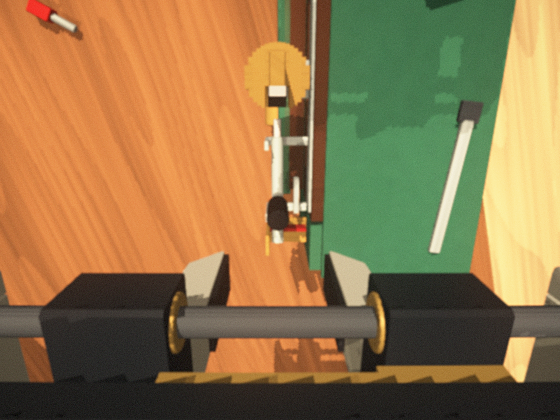

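The paddle now lies at 73.3° (gate line 73.5°), with its white end and the notch facing the tail at (276,120). The knob at (278,212) is centred between the jaws. I'll go down and grip it.

Request:
carry_out --pt "0.5 0 0 45 0" --pt "0.5 0 0 80 0" --pt "0.5 0 0 100 0" --pt "0.5 0 0 107 0" --pt "1 0 0 107 0" --pt "1 0 0 107 0" --pt "1 0 0 107 0" --pt "1 0 0 107 0" --pt "1 0 0 107 0"

```text
time: 6.65
tool_pos: [545.2, -27.5, 163.8]
tcp_rot: [3.138, 0.0, 1.283]
contact_force: [0.3, 0.7, 3.5]
grip_width: 15.4
```

```bash
python3 - <<'E'
from h import *
delta(544.2,-27.4,163,73.55)
E
```

```text
t 6.65 pos [545.2 -27.5 163.8] yaw 73.48 w 15.4 F [0.3 0.7 3.5]
delta [-0.2 -1.   0.8] spin -0.06790870885487266
```

Request:
carry_out --pt "1 0 0 -5 0" --pt "1 0 0 -10 0" --pt "1 0 0 -10.5 0" --pt "1 0 0 -10.5 0"

```text
time: 7.15
tool_pos: [545.2, -27.5, 174.2]
tcp_rot: [3.138, 0.0, 1.282]
contact_force: [2.2, 0.9, -1.9]
grip_width: 15.4
```

```bash
python3 - <<'E'
from h import *
delta(544.2,-27.4,163,73.55)
c=snap('scene','s4.png')
cv2.imwrite('pics/s4z.png',cv2.resize(c['color'][140:260,220:340,::-1],None,fx=5,fy=5,interpolation=cv2.INTER_CUBIC))
E
```

```text
t 7.15 pos [545.2 -27.5 174.2] yaw 73.48 w 15.4 F [ 2.2  0.9 -1.9]
delta [-0.2 -1.  11.2] spin -0.06915750411687327
```

View pics/s4z.png

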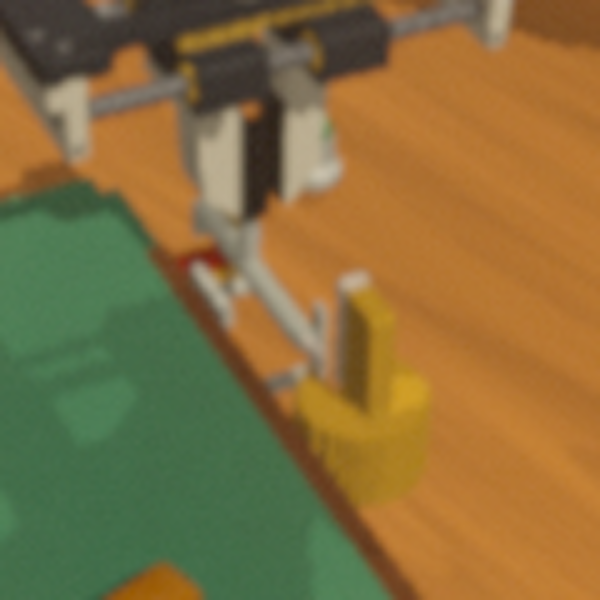

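The knob is held between the fingers and the rod is up off the red lip. Next is the draw, along tool +x.

Request:
carry_out --pt "1 5 0 0 0" --pt "1 10 0 0 0" --pt "1 15 0 0 0" --pt "1 20 0 0 0" --pt "1 24 0 0 0" --pt "1 24.5 0 0 0" --pt "1 24.5 0 0 0"

```text
time: 8.07
tool_pos: [552.1, -4.1, 174.1]
tcp_rot: [3.138, 0.0, 1.283]
contact_force: [0.3, -3.9, -1.2]
grip_width: 15.2
```

```bash
python3 - <<'E'
from h import *
o=bot.get_obs(); print(np.array([o['contact_force'][:2]@np.array([np.cos(a),np.sin(a)]) for a in np.radians([73.5,-16.5])]))
delta(545.2,-27.5,174.2,73.55)
c=snap('scene','s5.png')
cv2.imwrite('pics/s5z.png',cv2.resize(c['color'][140:260,220:340,::-1],None,fx=5,fy=5,interpolation=cv2.INTER_CUBIC))
c=snap('wrist','w5.png')
E
```

```text
[-3.61924338  1.41835479]
t 8.07 pos [552.1  -4.1 174.1] yaw 73.48 w 15.2 F [ 0.3 -3.9 -1.2]
delta [-24.4   0.1  -0.1] spin -0.06729191562089909
```

View pics/s5z.png

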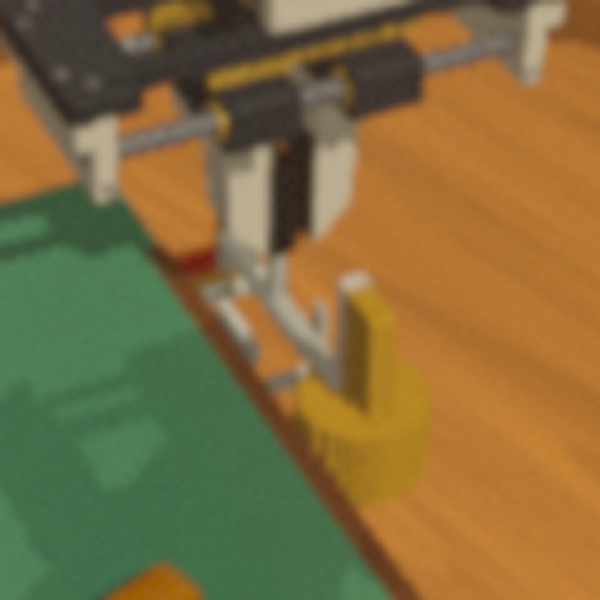

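View pics/w5.png

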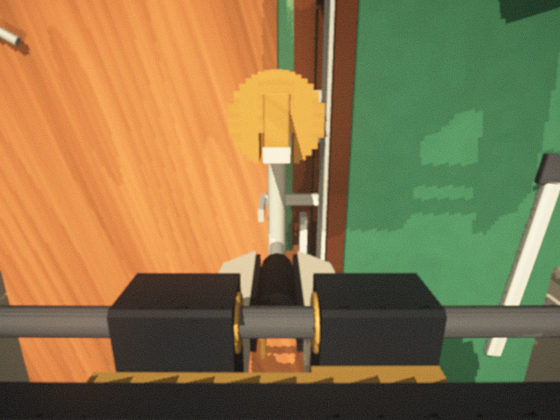

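The bolt is fully drawn: 24.4 mm of travel, 3.6 N spring force, tail in the notch under the paddle's white end. Next I swing the gate 20° about its hinge. In tool axes the knob sits at (-171,-28) from the hinge.

Request:
carry_out --pt "1 1.4 -7.4 0 2.5" --pt "1 3.1 -14.8 0 5" --pt "1 5.1 -22.1 0 7.5" --pt "1 7.5 -29.3 0 10" --pt "1 10.1 -36.3 0 12.5" --pt "1 13.1 -43.3 0 15" --pt "1 16.3 -50.1 0 17.5" --pt "1 19.9 -56.8 0 20" --pt "1 19.9 -56.8 0 20" --pt "1 19.9 -56.8 0 20"

```text
time: 9.43
tool_pos: [503.4, 30.8, 174.1]
tcp_rot: [3.138, -0.001, 0.934]
contact_force: [-0.0, -4.2, -2.0]
grip_width: 15.3
```

```bash
python3 - <<'E'
from h import *
o=bot.get_obs(); print('draw,x force',np.array([o['contact_force'][:2]@np.array([np.cos(a),np.sin(a)]) for a in np.radians([53.5,-36.5])]))
yaw=np.radians(-16.5);R=np.array([[np.cos(yaw),-np.sin(yaw)],[np.sin(yaw),np.cos(yaw)]])
hinge=np.array([552.1,-4.1])+R@np.array([28,171])
v=R.T@(o['tool_pos'][:2]-hinge); print('hinge',hinge,'v',v,'r',np.hypot(*v),'gate deg',np.degrees(np.arctan2(-171,-28)-np.arctan2(v[1],v[0])))
delta(545.2,-27.5,174.2,53.5)
for f in ['scene','top','wrist']:
    c=snap(f,f+'6.png'); highs(c)
    if f!='wrist': 
        x,y=(200,130) if f=='scene' else (180,80)
        cv2.imwrite(f'pics/{f}6z.png',cv2.resize(c['color'][y:y+170,x:x+200,::-1],None,fx=3.4,fy=3.4,interpolation=cv2.INTER_CUBIC))
E
```

```text
draw,x force [-3.40391183  2.49381493]
hinge [627.51357652 151.90574501] v [ -84.58008261 -151.31540474] r 173.34976805784294 gate deg 19.90444020361828
t 9.43 pos [503.4  30.8 174.1] yaw 53.52 w 15.3 F [-0.  -4.2 -2. ]
delta [-22.1  68.3   0.1] spin 0.01790589531466935
[294 173  28  10 197] 196.3 [505.8  36.2] [13.8 49.9] 53.3 [134. 119.  97.]
[309 195   9  13  87] 195.1 [543.7  87. ] [29.4 10.3] 54.1 [170. 130.  57.]
[ 263   92   28   71 1864] 193.9 [545.   87.4] [26.  10.4] 53.2 [243. 201. 118.]
[ 220  262  114   41 1974] 194.5 [506.3  35.4] [12.6 48.8] 53.2 [128. 113.  91.]
```

View pics/scene6z.png

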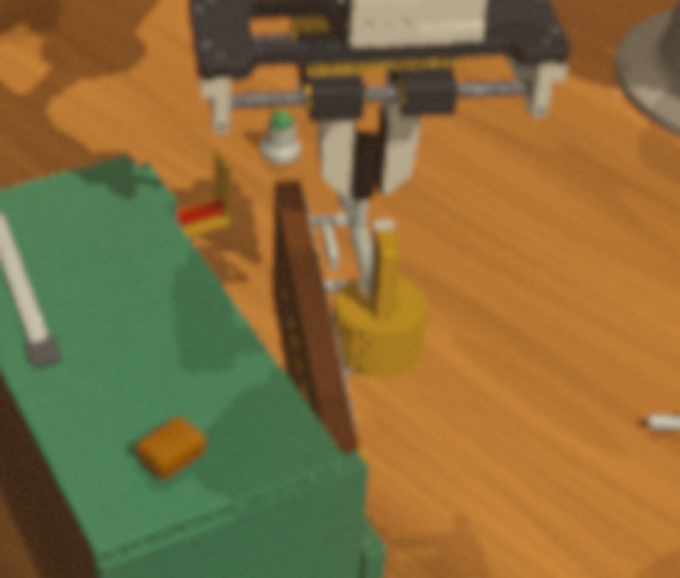

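View pics/wrist6.png

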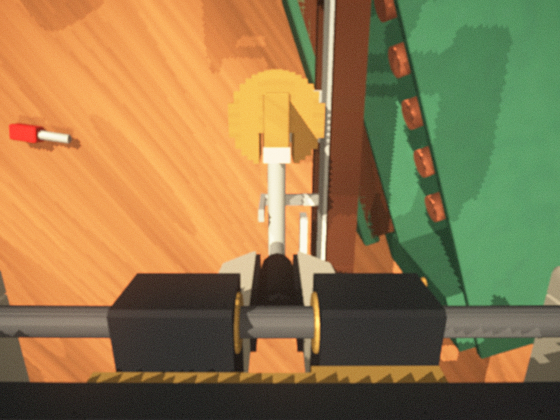

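View pics/top6z.png

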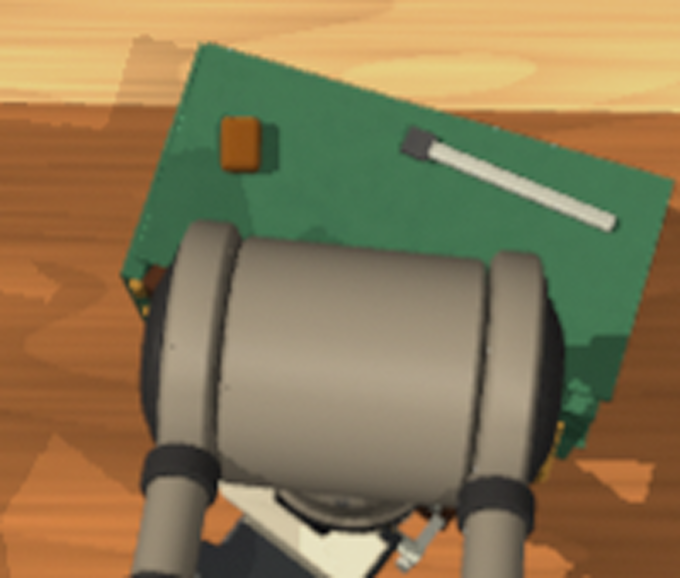

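The gate is open 20° (paddle at 53.2°, was 73.3°). The knob is held 70 mm from the collar axis, against 71 at full draw, and the loose items are where they were. I'll hold for a moment and hand in.

Request:
carry_out --pt "1 0 0 0 0" --pt "1 0 0 0 0"

```text
time: 9.82
tool_pos: [503.5, 30.8, 173.9]
tcp_rot: [3.139, -0.001, 0.933]
contact_force: [0.3, -4.7, -1.7]
grip_width: 15.5
```

```bash
python3 - <<'E'
from h import *
delta(503.4,30.8,174.1,53.5)
print(bot.close_job())
E
```

```text
t 9.82 pos [503.5  30.8 173.9] yaw 53.48 w 15.5 F [ 0.3 -4.7 -1.7]
delta [-0.  -0.  -0.2] spin -0.015490597739841405
the job is handed in; nothing more can be done
None
```

The job was handed in at 9.8 s, with the black knob still gripped, the bolt drawn and the gate held about 20° ajar.

- **Collar:** I turned it 72° by its paddle. The camera then read the paddle within 0.3° of the gate line, notch facing the tail.
- **Bolt:** I lifted it 10.5 mm over the lip and drew it 24.4 mm to its stop. The tail is in the notch under the paddle's white end, and the knob is about 70 mm from the collar axis (71 expected at full draw).
- **Gate:** It is open 19.9° by the tool position and 20.1° by the paddle's angle. The last reading was steady: grip opening 15.5 mm, force about 5 N.
- **Loose items:** The lamp, plug tip, key cap and adjuster looked undisturbed in the final pictures. I checked them by eye, not by measurement.

No check failed. The cameras disagreed by 1–3 mm on the knob and paddle positions, so I used mainly the wrist camera's close-up readings.

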